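Bring the ball dish round to the stock bin, level, ready to pour

ROBOT

A 7-joint arm with a two-finger parallel gripper is mounted at the origin on the work surface. World frame = base frame: x ahead of the robot, y to its left, z up, the work surface at z = 0. Lengths are in m, angles in rad, forces in N, time in s.
With the tool pointing down it reaches from about 0.425 to 0.95 m from the base axis. Payload 4.7 kg.
Tool frame: the origin (TCP) lies between the finger pads; the fingertips stand 25 mm ahead of it and the grasp point (between the pads) lies 6 mm ahead of it; x points along the fingers, z is the direction in which the jaws open and shut, and the axes are right-handed (so a half turn about x gives the same grasp; the last joint's range is limited). The gripper opens to 85 mm and grips with 20 to 120 N. Pads are 22 mm wide; open, the fingers measure 114 mm over their backs; the gripper's body (76 mm by 85 mm) begins 54 mm behind the grasp point. The pads swing forward as they close: fully open they stand 13 mm farther back than shut.
Start: joints at [1.096, 0.469, -0.049, 1.532, 0.024, 1.141, -0.082], TCP at [0.291, -0.609, 0.256] pointing down, gripper open.
Joint ranges: [-2.59, 2.59], [-0.33, 1.99], [-1.39, 1.29], [0.1, 2.45], [-1.04, 4.18], [0.21, 1.99], [-2.66, 2.66]. Speed limits (rad/s): [2.57, 2.57, 3.14, 3.14, 3.14, 3.14, 3.14].

INTERFACE

Orientations are given as a 3x3 rotation matrix whose columns are the frame's x, y, z axes.
In Python, from rig import * gives the robot as it stands. Calls block until the motion is done:
- movep(position, orientation): joint-space move of the TCP to a pose.
- move_l(position, attitude=None, feed=0.15, until_force=None): straight line of the TCP; attitude=None keeps the orientation; feed is the mean speed in m/s. With until_force (N) it stops when the force on the tool has changed by that much, and returns True; else False.
- move_joints(angles): joint-space move.
- command_gripper(opening, newtons=None): finger opening in m; newtons is the grip in N (None keeps the last); returns when the fingers have stopped.
- sleep(seconds).
- inverse_kinematics(position, orientation): joint angles nearest the present ones, or None.
- sense(): the state.
- camera(name): name is "scene" or "top" or "wrist"; returns (picture, depth): 400x640x3 uint8, red, green, blue; 400x640 float32, m along the optical axis (not along the pixel's ray), 0 where there is no reading.
- camera_params(name): a dict with "K" (3x3 intrinsics, pixels), "position" and "rotation" of the camera in the world; the wrist camera has in their place "tool_from_camera" (4x4, takes a point from camera to tool coordinates, whose origin is the TCP and whose axes are the tool frame's). Camera axes: x right, y down, z forward; pixel columns grow to the right and rows downward; lengths in m; the calibration is good to about 2 mm. The wrist camera is an equidistant fisheye: a pixel r from the principal point sees the ray r / f radians off the axis. A picture is of the moment at which its call begins: read the wrist's pose just before it. camera_params takes no time and is no camera call.
A pose or a line that the arm cannot do raises Unreachable and nothing moves.
- finish_job(): hands the job in, once; it reports no verdict.
The state is a dict: "time_s": time; "joint_pos": joint angles; "qd": joint speeds; "joint_efforts": joint torques, N m; "position": TCP position; "tcp_rot": TCP orientation; "wrist_force": force on the tool from outside, world axes, zero at the start; "ft_torque": the same for the moment, N m; "finger_gap": finger opening in m.
Only numpy, scipy, OpenCV 4.12 (cv2) and the standard library are available. Lean on these libraries where they do the work, as an engineer would, in place of code of your own. Each camera call takes 0.05 s, during which the arm holds its last target.

TASK

Take the spouted metal dish with the loose bearing ball by its upright lug, lift it clear of the bench first, then turn it about a quarter turn so that its spout points squarely into the wide stock bin with the low front. Finish still holding it there, spout tip just past and just above the middle of the bin's front lip, ready to pour, touching neither bin nor bench. All the time keep the dish level and the ball inside the ring in its middle, and leave the other things alone.

Things in the scene. Friction and masses are not known exactly. Their poses are not given: they have to be found in the camera images.
- dish: Loose aluminium dish, 0.13-0.2 kg: round pan 130 mm across, 25 mm high, floor lowest in the middle (slope 4 degrees, from 22 mm out 10 degrees), a ring 64 mm across on it. A trough-like spout 27 mm wide on one side, a flat upright lug opposite. Origin: centre of the underside, on the bench at the start. Own x points from lug to spout, z up. At the start the spout points roughly at the robot.
- dish_mid (a point): Lowest point of the dish's floor, in the middle, 8 mm above its underside.
- dish_spout (a point): Tip of the dish's spout, in the middle of its width, on the trough's floor: 95 mm from the dish's centre along own +x, 17.5 mm above the underside; the trough's floor is 3 mm thick, its side walls rise 7 mm above it.
- dish_lug (a point): Point to grasp on the dish's upright lug: 86 mm from the dish's centre along own -x (181 mm behind the spout's tip), 50 mm above the underside. The lug is a vertical plate 10 mm thick (along own x), 36 mm wide (own y), its top 72 mm above the underside; grasp from above, fingers closing along own x. It stands 16 mm outside of the 25 mm high rim.
- ball_center (a point): Centre of the loose steel bearing ball, 19 mm across, 28 g, lying in the middle of the dish; it rolls freely.
- bin_lip (a point): Middle of the top edge (45 mm above the bench) of the low front lip, outer face, of the wide cardboard stock bin. The fixed bin is 130 mm wide, 180 mm deep, 105 mm high at the back, open on top, sides cut down to the front, walls 4 mm. Its mouth faces roughly -y, to the middle of the bench. Own x points level from the lip into the bin, square to the lip.
- bin_back (a point): Middle of the top edge of the same bin's back wall, 180 mm behind bin_lip along the bin's own x and 105 mm above the bench: bin_lip to bin_back, seen from above, is the direction in which the spout must point.
- bin: The wide stock bin itself, fixed; origin in the centre of its underside, 90 mm behind the front face. Same axes as bin_lip.
- tallbin: Bystander: the other, narrower and taller fixed stock bin beside it (95 mm wide, 180 mm deep, front lip 85 mm and back 130 mm high); the two bins change places. Origin in the centre of its underside.
- race: Bystander: loose steel bearing ring lying flat, 62 mm across, 16 mm high. Origin: centre of its underside.
- greasejar: Bystander: loose closed jar, 64 mm across, 75 mm high. Origin: centre of its underside.
- scraperblock: Bystander: fixed slotted wooden block, 50 by 52 mm, with a scraper standing in it, 147 mm high in all. Origin: centre of its underside.
Mind the look-alikes: they are no part of the job. Leave any blue or green look-alike of the bin alone.

How it is judged:
By the outcome, as a careful person would: the job done as asked, in the order asked, and still so for the second after the job is handed in, while the arm keeps its last pose, push and grip.
It also fails if it takes over 54 s, if anything falls off the work surface, if the arm or the gripper's body presses on something with over 40 N, if the wrist force passes 120 N, or if a joint passes its speed limit or range.

## Working session

There is one attempt and no reset: what is moved stays moved. The work goes in short steps, each a Python script; the robot and the scene stay as the last script left them, time stands still between calls to the robot, and variables do not carry over. Pictures are saved under pics/ and viewed, and the job is handed in when it is done.

```bash
mkdir -p pics; ls; python3 - <<'E'
from rig import *
import cv2,numpy as np
for n in ("scene","top","wrist"):
    s=sense(); p,d=camera(n)
    cv2.imwrite(f"pics/{n}0.png",p[:,:,::-1]); np.save(f"pics/{n}0.npy",d)
    print(n,{k:np.round(v,4).tolist() if not isinstance(v,str) else v for k,v in camera_params(n).items()})
print({k:np.round(v,3).tolist() for k,v in sense().items()})
E
```

```text
pics
scene {'K': [[394.9082, 0.0, 318.4439], [0.0, 394.9082, 198.7766], [0.0, 0.0, 1.0]], 'position': [1.1094, 0.1235, 0.8245], 'rotation': [[-0.2593, 0.7266, -0.6362], [0.9658, 0.1942, -0.1718], [-0.0013, -0.659, -0.7521]]}
top {'K': [[371.9977, 0.0, 314.7725], [0.0, 371.9977, 191.4841], [0.0, 0.0, 1.0]], 'position': [0.3529, -0.0029, 1.1209], 'rotation': [[-0.0078, -0.9889, 0.1482], [-0.9995, 0.0033, -0.0308], [0.0299, -0.1483, -0.9885]]}
wrist {'K': [[309.7069, 0.0, 319.6655], [0.0, 309.7069, 201.3896], [0.0, 0.0, 1.0]], 'tool_from_camera': [[-0.0, -0.3176, 0.9482, -0.1177], [-0.0009, -0.9482, -0.3176, 0.0815], [1.0, -0.0009, -0.0003, 0.0], [0.0, 0.0, 0.0, 1.0]]}
{'time_s': 0.15, 'joint_pos': [1.096, 0.469, -0.049, 1.533, 0.024, 1.141, -0.082], 'qd': [-0.0, -0.002, 0.001, -0.004, -0.0, -0.0, -0.001], 'joint_efforts': [0.001, -51.076, -0.047, -23.798, 0.011, 0.005, -0.0], 'position': [0.291, -0.609, 0.255], 'tcp_rot': [[-0.001, 0.902, 0.431], [0.001, 0.431, -0.902], [-1.0, -0.0, -0.002]], 'wrist_force': [-0.338, -0.748, -0.373], 'ft_torque': [-0.004, -0.023, 0.006], 'finger_gap': 0.086}
```

View pics/scene0.png

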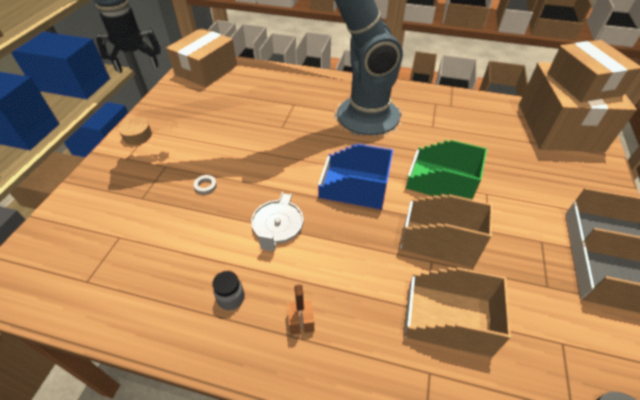

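View pics/top0.png

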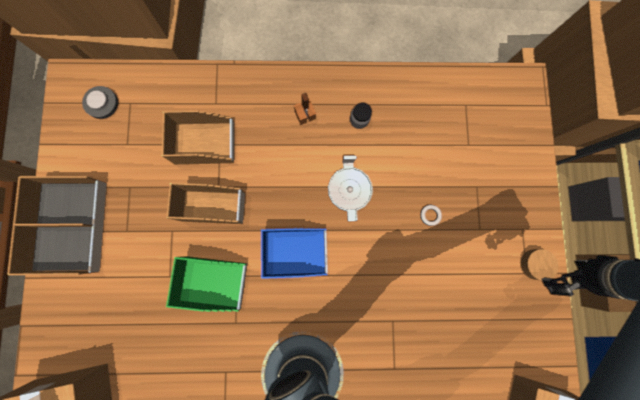

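The top view shows four bins. Blue (294,253) and green (207,285) are look-alikes. The two cardboard ones are (199,138), which is wider with a low front, and (206,203), which is narrow. The first fits "wide stock bin". I'll confirm with enlarged crops.

```bash
python3 - <<'E'
import cv2,numpy as np
t=cv2.imread("pics/top0.png"); s=cv2.imread("pics/scene0.png")
a=cv2.resize(t[95:235,150:260],None,fx=4,fy=4,interpolation=cv2.INTER_CUBIC) #440x560
cv2.imwrite("pics/c_bin.png",a)
b=cv2.resize(t[140:235,310:390],None,fx=6,fy=6,interpolation=cv2.INTER_CUBIC)
cv2.imwrite("pics/c_dish.png",b)
b=cv2.resize(s[185:360,395:515],None,fx=3.4,fy=3.4,interpolation=cv2.INTER_CUBIC)
cv2.imwrite("pics/c_sbin.png",b)
b=cv2.resize(s[185:260,240:320],None,fx=7,fy=7,interpolation=cv2.INTER_CUBIC)
cv2.imwrite("pics/c_sdish.png",b)
E
```

```text
(no output)
```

View pics/c_bin.png

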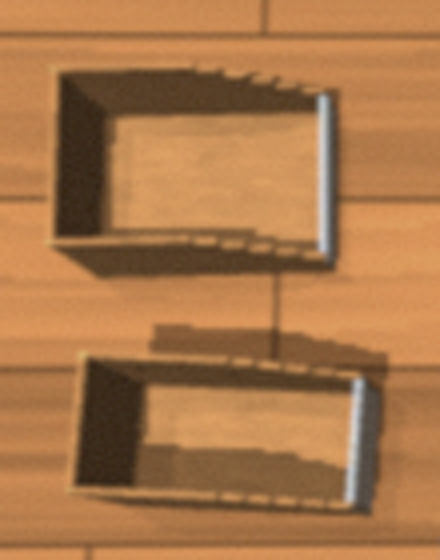

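View pics/c_dish.png

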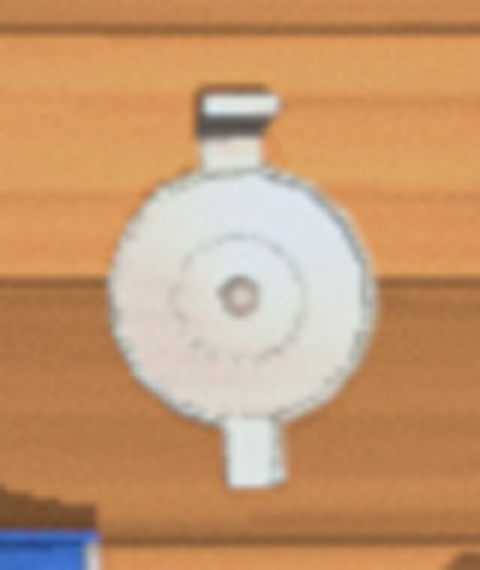

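View pics/c_sbin.png

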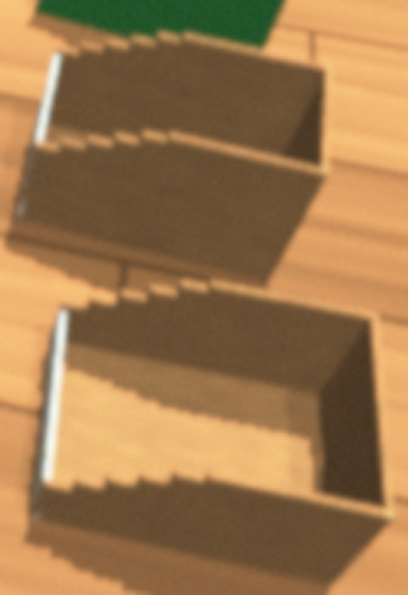

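View pics/c_sdish.png

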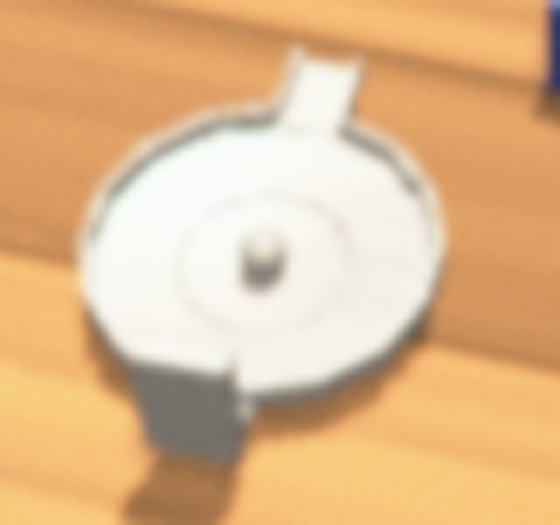

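The wide low-front bin is the upper one in the top crop: its lip strip spans (318-333, 95-262) in the crop, and it is wider and lower than the other. The dish centre is at about (240,297) in the crop, the lug top at (240,104) and the spout tip at (257,488). Next I'll get positions from depth and rays.

```bash
cat > h.py <<'E'
import numpy as np,cv2
from rig import *
def cloud(n,d):
    c=camera_params(n);K=c["K"];v,u=np.mgrid[:400,:640]
    P=np.stack([(u-K[0][2])/K[0][0]*d,(v-K[1][2])/K[1][1]*d,d],-1)
    return P@np.array(c["rotation"]).T+np.array(c["position"])
def ray(n,u,v,z):
    c=camera_params(n);K=c["K"]
    r=np.array(c["rotation"])@[(u-K[0][2])/K[0][0],(v-K[1][2])/K[1][1],1.]
    o=np.array(c["position"]); return o+r*(z-o[2])/r[2]
E
python3 - <<'E'
from h import *
np.set_printoptions(precision=4,suppress=True)
dt=np.load("pics/top0.npy");ds=np.load("pics/scene0.npy")
Ct=cloud("top",dt);Cs=cloud("scene",ds)
print("bench",Ct[100:110,255:265,2].mean(),Cs[290:300,150:160,2].mean())
# crop->px: u=150+(x+.5)/4-.5
f=lambda x,y:(150+(x+.5)/4-.5,95+(y+.5)/4-.5)
print("bin top: lip corners(inner edge strip/outer)")
for x,y,z in [(320,95,.045),(333,93,.045),(320,260,.045),(333,264,.045),(58,68,.105),(52,243,.105)]:
    print(x,y,ray("top",*f(x,y),z))
g=lambda x,y:(395+(x+.5)/3.4-.5,185+(y+.5)/3.4-.5)
for x,y,z in [(62,310,.045),(46,484,.045),(380,318,.105),(390,516,.105)]: print("sc",x,y,ray("scene",*g(x,y),z))
k=lambda x,y:(310+(x+.5)/6-.5,140+(y+.5)/6-.5)
for nm,x,y,z in [("rimL",109,290,.025),("rimR",376,290,.025),("rimT",240,165,.025),("rimB",245,425,.025),("lugtopL",203,104,.072),("lugtopR",278,104,.072),("ball",240,297,.0175),("spL",229,488,.0245),("spR",286,484,.0245)]: print(nm,ray("top",*k(x,y),z))
m=lambda x,y:(240+(x+.5)/7-.5,185+(y+.5)/7-.5)
for nm,x,y,z in [("rimL",80,250,.025),("rimR",446,240,.025),("rimT",250,103,.025),("rimB",280,400,.025),("lugtopL",132,362,.072),("lugtopR",238,375,.072),("ball",264,255,.0175),("spL",298,50,.0245),("spR",360,62,.0245)]: print("s",nm,ray("scene",*m(x,y),z))
# depth cloud for lip
for r in range(118,164,6): print(r,[ (round(Ct[r,c,1],3),round(Ct[r,c,2],3)) for c in range(226,240)])
E
```

```text
bench 0.011139212381527302 0.0004820344044777114
bin top: lip corners(inner edge strip/outer)
320 95 [0.7363 0.2169 0.045 ]
333 93 [0.7379 0.2073 0.045 ]
320 260 [0.6098 0.2136 0.045 ]
333 264 [0.6068 0.204  0.045 ]
58 68 [0.7342 0.3886 0.105 ]
52 243 [0.6076 0.3862 0.105 ]
sc 62 310 [0.6171 0.2094 0.045 ]
sc 46 484 [0.739  0.2128 0.045 ]
sc 380 318 [0.6107 0.3893 0.105 ]
sc 390 516 [0.7371 0.3892 0.105 ]
rimL [ 0.5278 -0.0759  0.025 ]
rimR [ 0.5274 -0.2095  0.025 ]
rimT [ 0.5913 -0.1427  0.025 ]
rimB [ 0.46   -0.1423  0.025 ]
lugtopL [ 0.6112 -0.1194  0.072 ]
lugtopR [ 0.6111 -0.1558  0.072 ]
ball [ 0.5252 -0.1422  0.0175]
spL [ 0.4289 -0.1338  0.0245]
spR [ 0.4308 -0.162   0.0245]
s rimL [ 0.5489 -0.2075  0.025 ]
s rimR [ 0.5097 -0.079   0.025 ]
s rimT [ 0.4649 -0.1708  0.025 ]
s rimB [ 0.5933 -0.115   0.025 ]
s lugtopL [ 0.6218 -0.1537  0.072 ]
s lugtopR [ 0.6177 -0.1178  0.072 ]
s ball [ 0.5282 -0.1439  0.0175]
s spL [ 0.4336 -0.1619  0.0245]
s spR [ 0.4333 -0.1365  0.0245]
118 [(np.float64(0.228), np.float64(0.045)), (np.float64(0.223), np.float64(0.051)), (np.float64(0.22), np.
[... 3703 characters left out ...]
float64(-0.002)), (np.float64(0.201), np.float64(0.001)), (np.float64(0.198), np.float64(-0.002)), (np.float64(0.194), np.float64(0.001))]
160 [(np.float64(0.225), np.float64(0.042)), (np.float64(0.223), np.float64(0.035)), (np.float64(0.22), np.float64(0.039)), (np.float64(0.217), np.float64(0.037)), (np.float64(0.214), np.float64(0.039)), (np.float64(0.211), np.float64(0.039)), (np.float64(0.21), np.float64(0.027)), (np.float64(0.211), np.float64(0.005)), (np.float64(0.21), np.float64(-0.002)), (np.float64(0.206), np.float64(0.001)), (np.float64(0.204), np.float64(-0.003)), (np.float64(0.2), np.float64(0.002)), (np.float64(0.197), np.float64(0.002)), (np.float64(0.194), np.float64(0.003))]
```

```bash
cat >> h.py <<'E'
def Rt(yaw,s=1):  # own-x yaw of dish, s: tool z = s*own x
    z=s*np.array([np.cos(yaw),np.sin(yaw),0.]);x=np.array([0,0,-1.]);y=np.cross(z,x)
    return np.stack([x,y,z],1)
E
python3 - <<'E'
from h import *
np.set_printoptions(precision=3,suppress=True)
y0=np.pi+.0635; y1=np.pi/2+.017
for s in (1,-1):
    for p,yw in [((.613,-.1375,.25),y0),((.613,-.1375,.058),y0),((.65,-.05,.2),(y0+y1)/2),((.676,.043,.2),y1),((.676,.043,.1),y1)]:
        print(s,p,inverse_kinematics(p,Rt(yw,s)))
dt=np.load("pics/top0.npy");C=cloud("top",dt)
E
```

```text
1 (0.613, -0.1375, 0.25) [-0.575  0.615  1.114  1.701 -0.588  1.204 -2.389]
1 (0.613, -0.1375, 0.058) [-0.542  0.934  1.103  1.849 -0.99   1.033 -2.092]
1 (0.65, -0.05, 0.2) [ 0.736  0.787 -1.181  1.609  0.755  1.271  1.817]
1 (0.676, 0.043, 0.2) [ 0.391  0.651 -0.8    1.553  0.497  1.15   1.075]
1 (0.676, 0.043, 0.1) [ 0.393  0.775 -0.806  1.628  0.634  1.018  0.973]
-1 (0.613, -0.1375, 0.25) [ 0.533  0.449 -0.525  1.636  0.244  1.122  0.009]
-1 (0.613, -0.1375, 0.058) [ 0.488  0.666 -0.469  1.787  0.407  0.785 -0.124]
-1 (0.65, -0.05, 0.2) [ 0.333  0.523 -0.457  1.632  0.257  1.047 -0.946]
-1 (0.676, 0.043, 0.2) [ 0.089  0.541 -0.315  1.573  0.184  1.057 -1.828]
-1 (0.676, 0.043, 0.1) [ 0.039  0.639 -0.241  1.651  0.186  0.874 -1.83 ]
```

```bash
python3 - <<'E'
from h import *
movep((.613,-.1375,.19),Rt(np.pi+.0635,-1)); sleep(.2)
s=sense(); p,d=camera("wrist"); cv2.imwrite("pics/w1.png",p[:,:,::-1]); np.savez("pics/w1.npz",d=d,p=s["position"],R=s["tcp_rot"])
print(s["time_s"],s["position"],s["tcp_rot"])
E
```

```text
2.4167 [ 0.61286416 -0.13848748  0.1899995 ] [[-2.43860336e-05 -6.18867443e-02  9.98083178e-01]
 [-3.40996422e-04  9.98083121e-01  6.18867324e-02]
 [-9.99999942e-01 -3.38833620e-04 -4.54424469e-05]]
```

View pics/w1.png

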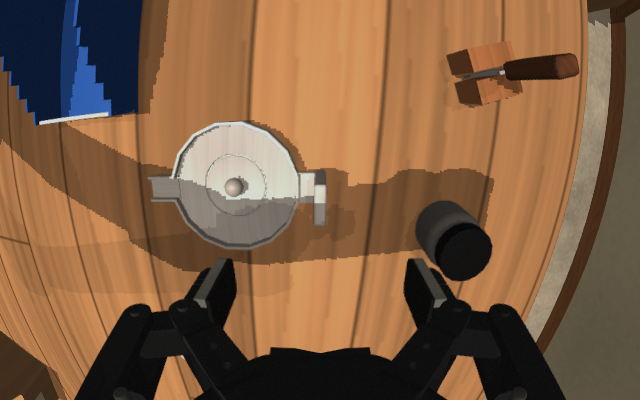

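The wrist view shows the dish, with the lug at (320,197), the spout tip at (152,189) and the ball at (234,187) inside the ring. The grease jar is at (452,240), so I'll check its clearance.

```bash
cat >> h.py <<'E'
def wray(u,v,z,p,R):
    c=camera_params("wrist");K=np.array(c["K"]);T=np.array(c["tool_from_camera"])
    dx,dy=u-K[0,2],v-K[1,2];r=np.hypot(dx,dy);t=r/K[0,0]
    d=np.array([np.sin(t)*dx/max(r,1e-9),np.sin(t)*dy/max(r,1e-9),np.cos(t)])
    o=R@T[:3,3]+p; d=R@T[:3,:3]@d
    return o+d*(z-o[2])/d[2]
E
python3 - <<'E'
import cv2
w=cv2.imread("pics/w1.png")
cv2.imwrite("pics/c_w1.png",cv2.resize(w[110:260,140:340],None,fx=4,fy=4,interpolation=cv2.INTER_CUBIC))
E
```

```text
(no output)
```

View pics/c_w1.png

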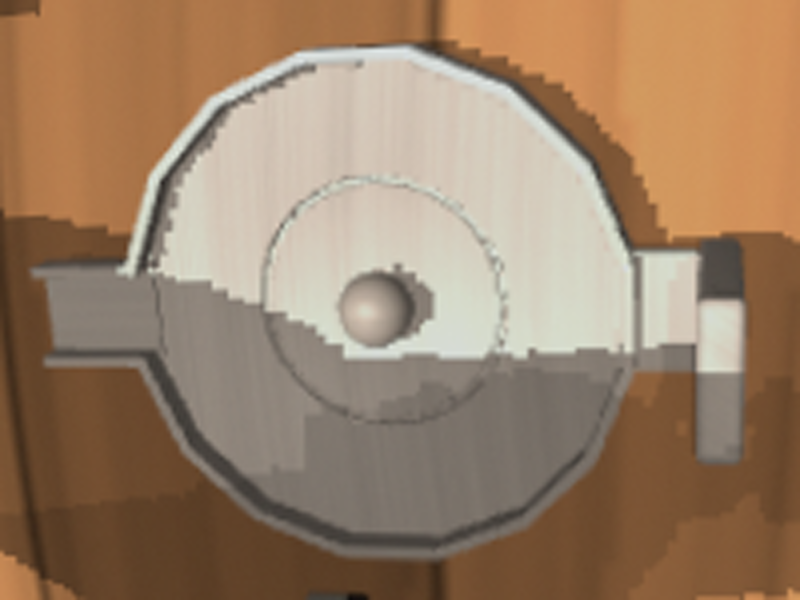

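```bash
python3 - <<'E'
from h import *
np.set_printoptions(precision=4,suppress=True)
z=np.load("pics/w1.npz");p,R=z["p"],z["R"]
k=lambda x,y:(140+(x+.5)/4-.5,110+(y+.5)/4-.5)
for n,x,y,h in [("lug TL",697,298,.072),("TR",744,298,.072),("BL",697,461,.072),("BR",744,461,.072),("rimT",385,46,.025),("rimB",395,557,.025),("rimL",133,310,.025),("rimR",637,305,.025),("spT",38,266,.0245),("spB",46,362,.0245),("ball",376,309,.0175),("ringL",262,295,.011),("ringR",503,300,.011)]: print(n,wray(*k(x,y),h,p,R))
for n,u,v,h in [("jar",418,215,.075),("jar",490,250,.075),("jarTop c",466,250,.075)]: print(n,wray(u,v,h,p,R))
E
```

```text
lug TL [ 0.607  -0.1219  0.072 ]
TR [ 0.6163 -0.1213  0.072 ]
BL [ 0.6089 -0.1566  0.072 ]
BR [ 0.6186 -0.156   0.072 ]
rimT [ 0.5311 -0.0781  0.025 ]
rimB [ 0.5314 -0.2093  0.025 ]
rimL [ 0.4621 -0.1455  0.025 ]
rimR [ 0.5927 -0.1373  0.025 ]
spT [ 0.4335 -0.1349  0.0245]
spB [ 0.433  -0.1614  0.0245]
ball [ 0.5268 -0.1441  0.0175]
ringL [ 0.4936 -0.1439  0.011 ]
ringR [ 0.5582 -0.1419  0.011 ]
jar [ 0.6949 -0.1418  0.075 ]
jar [ 0.7764 -0.1735  0.075 ]
jarTop c [ 0.7492 -0.1736  0.075 ]
```

Lug centre is (0.6128, -0.1388), yaw about π+0.055. The measured lug of 35×9.5 mm matches the given size, and the jar edge at x≈0.695 is clear. Next I'll grasp.

```bash
python3 - <<'E'
from h import *
np.set_printoptions(precision=4,suppress=True)
R=Rt(np.pi+.055,-1)
command_gripper(.036,20)
P=np.array([.6128,-.1388,.12]); move_l(P,R,feed=.1)
s=sense();print(s["time_s"],s["finger_gap"],s["position"])
c=move_l((.6128,-.1388,.059),R,feed=.04,until_force=6)
s=sense();print(c,s["time_s"],s["position"],s["wrist_force"])
p,d=camera("wrist"); cv2.imwrite("pics/w2.png",p[:,:,::-1])
E
```

```text
3.85 0.03586220453456101 [ 0.6133 -0.1387  0.1205]
False 5.525 [ 0.613  -0.1388  0.0593] [0.7645 0.3238 0.4549]
```

View pics/w2.png

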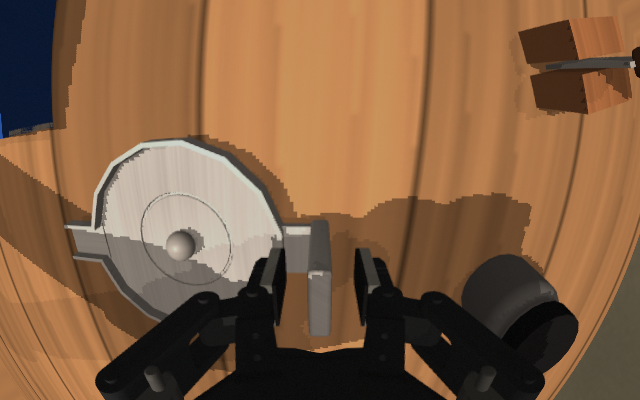

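The lug (308–331, 220–335) sits centred between the pads (285 and 355), and the ball is in the ring. Next I'll close in steps, firm up the grip and lift.

```bash
python3 - <<'E'
from h import *
np.set_printoptions(precision=4,suppress=True)
for g in (.024,.017,.013): command_gripper(g,20)
command_gripper(.0,20); s=sense();print(s["time_s"],s["finger_gap"],s["wrist_force"],s["position"])
command_gripper(.0,90); s=sense();print(s["time_s"],s["finger_gap"],s["wrist_force"])
P=s["position"]; R=Rt(np.pi+.055,-1)
move_l((P[0],P[1],P[2]+.015),R,feed=.015); s=sense();print(s["time_s"],s["finger_gap"],s["wrist_force"],s["ft_torque"],s["position"])
p,d=camera("wrist"); cv2.imwrite("pics/w3.png",p[:,:,::-1])
p,d=camera("scene"); cv2.imwrite("pics/s3.png",cv2.resize(p[150:280,200:400,::-1],None,fx=4,fy=4))
E
```

```text
6.525 0.010174061613244512 [0.2726 0.481  0.1121] [ 0.6128 -0.1387  0.059 ]
6.7417 0.008978236797452094 [-0.1115  0.0184  0.5465]
7.9 0.00886363374288609 [-0.506   1.0867 -1.8891] [ 0.0162 -0.2042 -0.0162] [ 0.6128 -0.1388  0.074 ]
```

View pics/w3.png

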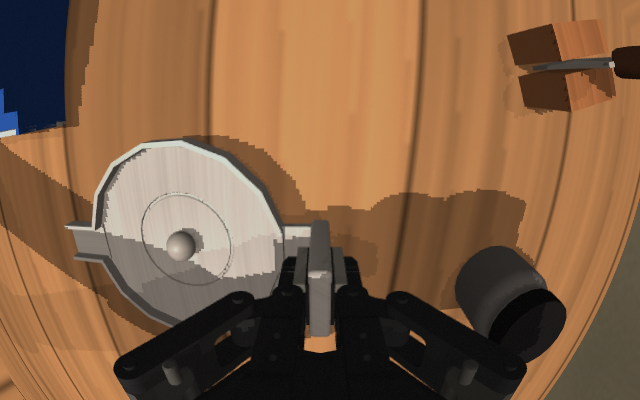

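View pics/s3.png

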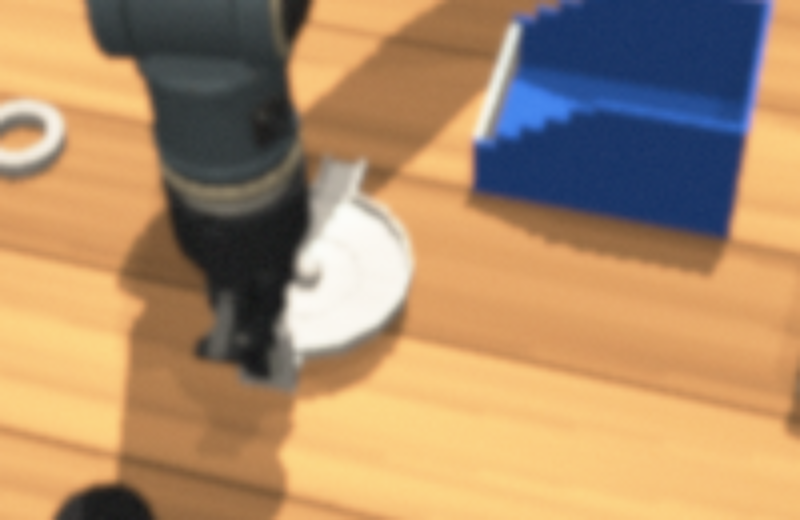

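The dish is held: the ball stays at (180,246) in the ring centre, the same pixel as before the lift, so no visible tilt. Next I'll lift higher, then turn while moving to a standoff short of the lip.

```bash
python3 - <<'E'
from h import *
np.set_printoptions(precision=4,suppress=True)
R=Rt(np.pi+.055,-1); move_l((.6128,-.1388,.175),R,feed=.05)
y1=np.pi/2+.017; d=np.array([np.cos(y1),np.sin(y1)])
tip=np.array([.673,.212])-.03*d; L=tip-.181*d
# keep turning separate from lift
move_l((L[0],L[1],.175),Rt(y1,-1),feed=.025)
sleep(.3); s=sense();print(s["time_s"],s["finger_gap"],s["wrist_force"],s["ft_torque"],s["position"])
p,dd=camera("wrist"); cv2.imwrite("pics/w4.png",p[:,:,::-1]);np.savez("pics/w4.npz",d=dd,p=s["position"],R=s["tcp_rot"])
p,dd=camera("top"); cv2.imwrite("pics/t4.png",p[:,:,::-1])
p,dd=camera("scene"); cv2.imwrite("pics/s4.png",p[:,:,::-1])
E
```

```text
16.7667 0.009050305431221884 [ 0.8616 -0.1261 -1.9985] [-0.1848 -0.0255 -0.0326] [0.6766 0.0011 0.175 ]
```

View pics/w4.png

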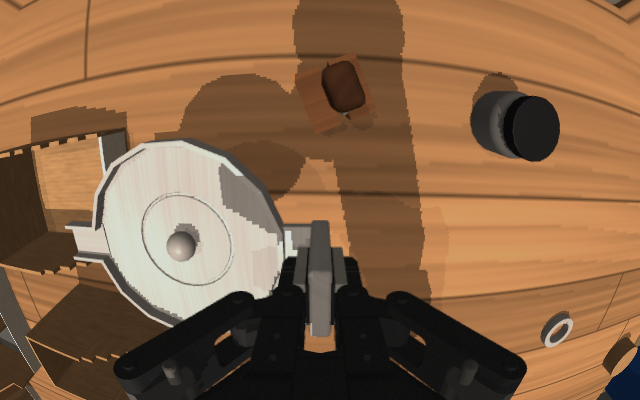

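View pics/t4.png

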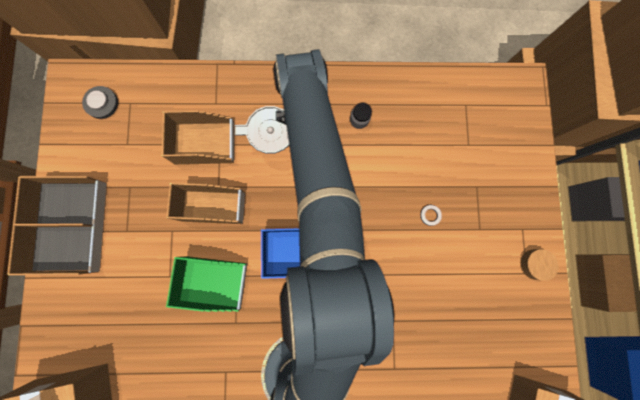

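View pics/s4.png

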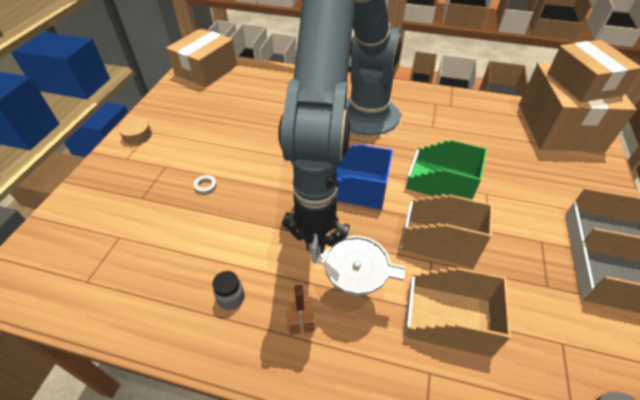

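```bash
python3 - <<'E'
from h import *
np.set_printoptions(precision=4,suppress=True)
def strip(n,f,box,low=110):
    im=cv2.imread(f); x0,x1,y0,y1=box; c=cv2.resize(im[y0:y1,x0:x1],None,fx=4,fy=4,interpolation=cv2.INTER_CUBIC)
    hsv=cv2.cvtColor(c,cv2.COLOR_BGR2HSV); m=((hsv[...,1]<70)&(hsv[...,2]>low)).astype(np.uint8)
    k,l,st,_=cv2.connectedComponentsWithStats(m); i=1+np.argmax(st[1:,4]); m=(l==i).astype(np.uint8)
    ct=max(cv2.findContours(m,0,2)[0],key=cv2.contourArea); r=cv2.minAreaRect(ct); b=cv2.boxPoints(r)
    b=np.c_[x0+(b[:,0]+.5)/4-.5,y0+(b[:,1]+.5)/4-.5]
    print(n,r[1],st[i]); 
    for u,v in b: print("  ",u.round(2),v.round(2),ray(n,u,v,.045))
strip("top","pics/top0.png",(222,246,110,170))
strip("scene","pics/scene0.png",(398,420,265,345))
# spout now: crops
t=cv2.imread("pics/t4.png");s=cv2.imread("pics/s4.png")
cv2.imwrite("pics/c_t4.png",cv2.resize(t[95:170,155:295],None,fx=5.6,fy=5.6,interpolation=cv2.INTER_CUBIC))
cv2.imwrite("pics/c_s4.png",cv2.resize(s[225:360,310:515],None,fx=3.9,fy=3.9,interpolation=cv2.INTER_CUBIC))
E
```

```text
top (164.0, 13.0) [  28   34   14  165 1833]
   228.62 118.12 [0.737  0.2199 0.045 ]
   231.88 118.12 [0.7371 0.2102 0.045 ]
   231.88 159.12 [0.6113 0.2071 0.045 ]
   228.62 159.12 [0.6113 0.2166 0.045 ]
scene (20.067392349243164, 208.19390869140625) [  32   44   39  207 3635]
   404.74 326.99 [0.7408 0.2061 0.045 ]
   410.7 275.29 [0.617  0.2045 0.045 ]
   415.68 275.86 [0.6156 0.2155 0.045 ]
   409.73 327.57 [0.7394 0.216  0.045 ]
```

View pics/c_t4.png

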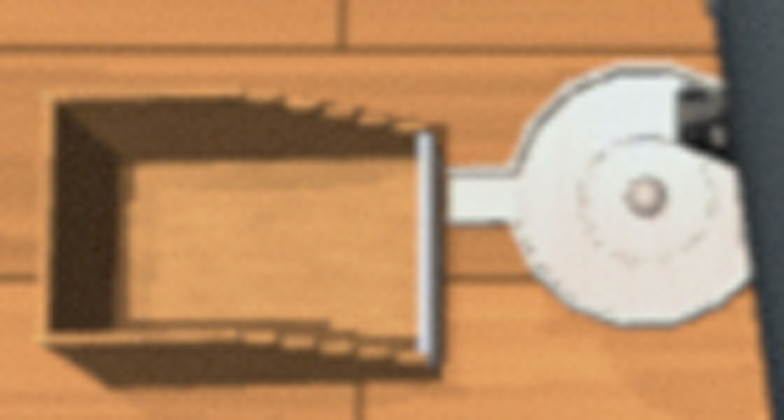

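View pics/c_s4.png

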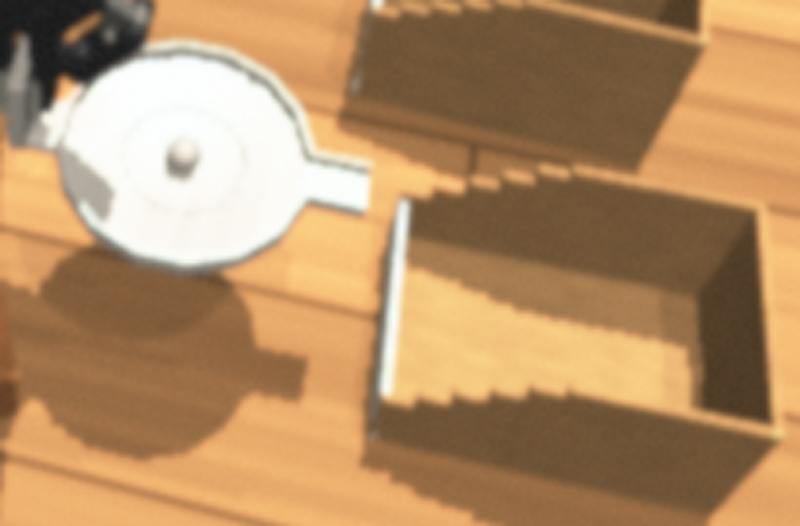

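```bash
python3 - <<'E'
from h import *
np.set_printoptions(precision=4,suppress=True)
f=lambda x,y:(155+(x+.5)/5.6-.5,95+(y+.5)/5.6-.5)
g=lambda x,y:(310+(x+.5)/3.9-.5,225+(y+.5)/3.9-.5)
h=.116
def rep(n,F,T,C,B):
    a=[ray(n,*F(*t),h+.0245) for t in T]; tip=(a[0]+a[1])/2
    c=[ray(n,*F(*t),h+.025) for t in C]; ball=ray(n,*F(*B),h+.0175)
    print(n,"tip",tip,"w",np.linalg.norm(a[0]-a[1]),"ball",ball,"yaw-90",np.arctan2(*(tip-ball)[[1,0]])-np.pi/2,"rim",c)
rep("top",f,[(447,172),(447,223)],[(640,62),(645,327)],(646,197))
rep("scene",g,[(370,165),(363,211)],[(180,42),(190,270),(60,150),(308,160)],(183,155))
z=np.load("pics/w4.npz");p,R=z["p"],z["R"]
a=wray(66,226,h+.0245,p,R);b=wray(77,259,h+.0245,p,R);c=wray(181,246,h+.0175,p,R)
print(a,b,(a+b)/2,c)
w=cv2.imread("pics/w4.png");cv2.imwrite("pics/c_w4.png",cv2.resize(w[120:330,0:340],None,fx=2.35,fy=2.35,interpolation=cv2.INTER_CUBIC))
E
```

```text
top tip [0.6698 0.1836 0.1405] w 0.025655098045715953 ball [0.6725 0.0881 0.1335] yaw-90 0.027996629654551963 rim [array([0.7388, 0.091 , 0.141 ]), array([0.6051, 0.0872, 0.141 ])]
scene tip [0.6752 0.1804 0.1405] w 0.027619754000439953 ball [0.676  0.0864 0.1335] yaw-90 0.007880570829606803 rim [array([0.6108, 0.071 , 0.141 ]), array([0.7437, 0.1029, 0.141 ]), array([0.6942, 0.0248, 0.141 ]), array([0.667 , 0.1494, 0.141 ])]
[0.686  0.1796 0.1405] [0.66   0.1775 0.1405] [0.673  0.1785 0.1405] [0.6743 0.0867 0.1335]
```

View pics/c_w4.png

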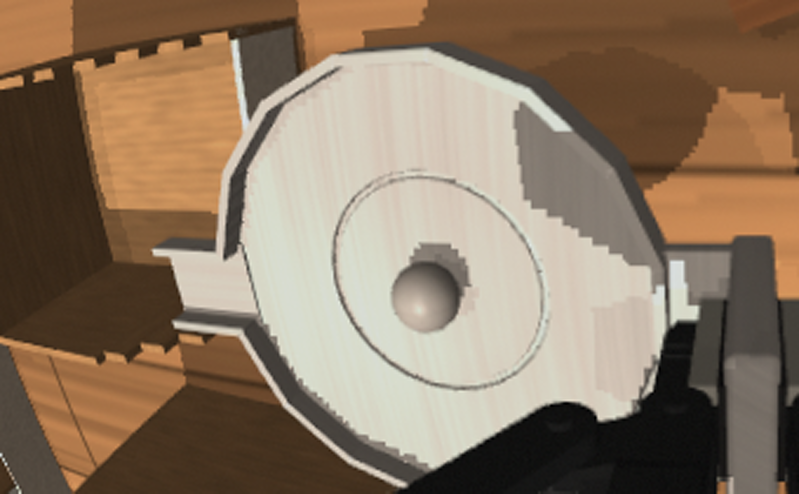

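All three views agree. The dish is within about 0.2° of square to the bin, and the tip needs about +3 mm in x and 43 mm forward to sit 12 mm past the lip. I'll advance at height, then lower and check.

```bash
python3 - <<'E'
from h import *
np.set_printoptions(precision=4,suppress=True)
y1=np.pi/2+.014; d=np.array([np.cos(y1),np.sin(y1)])
tip=np.array([.676,.2125])+.012*d; L=tip-.181*d; R=Rt(y1,-1); print(L)
move_l((L[0],L[1],.175),R,feed=.02)
c=move_l((L[0],L[1],.104),R,feed=.025,until_force=5)
sleep(.3); s=sense();print(c,s["time_s"],s["finger_gap"],s["wrist_force"],s["ft_torque"],s["position"])
p,dd=camera("wrist"); cv2.imwrite("pics/w5.png",p[:,:,::-1]);np.savez("pics/w5.npz",d=dd,p=s["position"],R=s["tcp_rot"])
p,dd=camera("top"); cv2.imwrite("pics/t5.png",p[:,:,::-1]);cv2.imwrite("pics/c_t5.png",cv2.resize(p[95:170,155:295,::-1],None,fx=5.6,fy=5.6,interpolation=cv2.INTER_CUBIC)); np.save("pics/t5.npy",dd)
p,dd=camera("scene"); cv2.imwrite("pics/s5.png",p[:,:,::-1]);cv2.imwrite("pics/c_s5.png",cv2.resize(p[225:360,310:515,::-1],None,fx=3.9,fy=3.9,interpolation=cv2.INTER_CUBIC));np.save("pics/s5.npy",dd)
E
```

```text
[0.6784 0.0435]
False 22.4833 0.008465008945357734 [-0.6956  0.7648 -1.622 ] [-0.1742 -0.0281 -0.0241] [0.6784 0.0435 0.104 ]
```

View pics/c_t5.png

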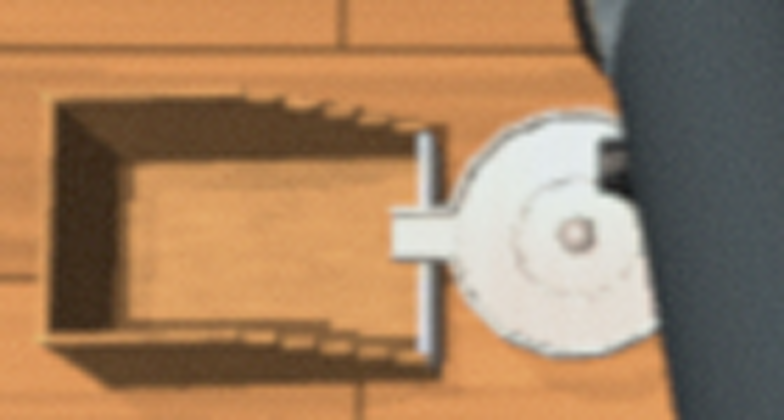

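View pics/c_s5.png

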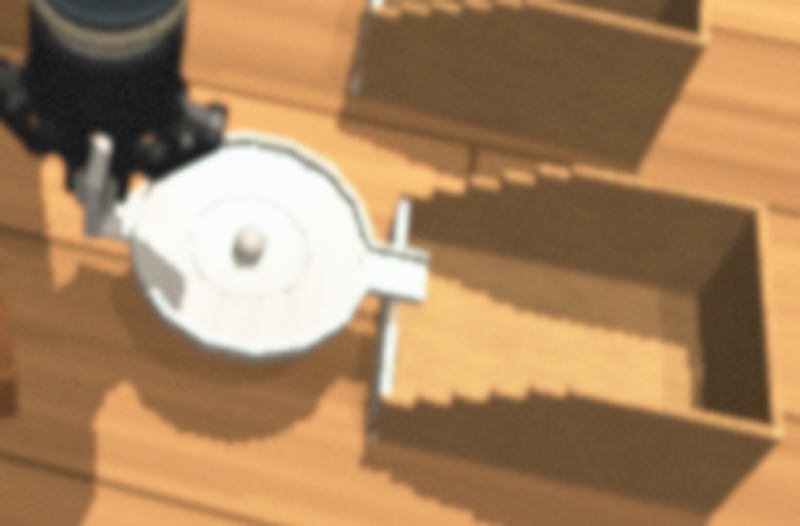

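View pics/w5.png

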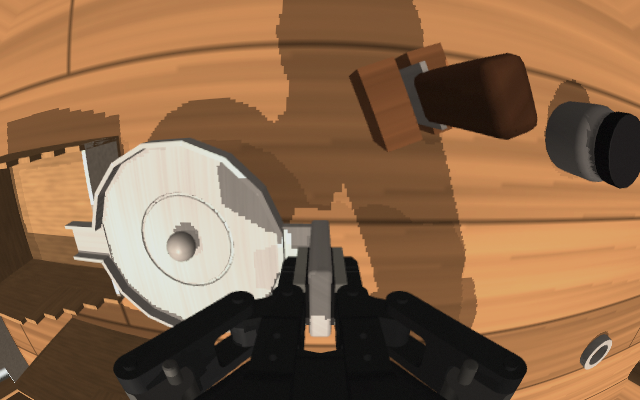

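```bash
python3 - <<'E'
from h import *
np.set_printoptions(precision=4,suppress=True)
f=lambda x,y:(155+(x+.5)/5.6-.5,95+(y+.5)/5.6-.5)
g=lambda x,y:(310+(x+.5)/3.9-.5,225+(y+.5)/3.9-.5)
h=.045
def rep(n,F,T,B):
    a=[ray(n,*F(*t),h+.0245) for t in T]; print(n,"tip",(a[0]+a[1])/2,"w",np.linalg.norm(a[0]-a[1]),"ball",ray(n,*F(*B),h+.0175))
rep("top",f,[(391,209),(392,258)],(575,235))
rep("scene",g,[(428,255),(422,302)],(249,243))
for n,F,P in [("top",f,[(418,132),(426,362)]),("scene",g,[(409,199),(388,395)])]:
    print(n,[ray(n,*F(*q),.045) for q in P])
# scraper from initial clouds (lugs points above 0.1 / 0.02)
for n in ("top","scene"):
    C=cloud(n,np.load(f"pics/{n}0.npy")).reshape(-1,3)
    m=(C[:,0]>.68)&(C[:,0]<.95)&(C[:,1]>-.06)&(C[:,1]<.14)
    for lo,hi in [(.02,.07),(.07,.11),(.11,.2)]:
        q=C[m&(C[:,2]>lo)&(C[:,2]<hi)]
        if len(q): print(n,lo,len(q),q.min(0),q.max(0))
# dish level: depth of rim/floor
for n in ("top","scene"):
    C=cloud(n,np.load(f"pics/{n[0]}5.npy")); 
    P=C.reshape(-1,3); r=np.hypot(P[:,0]-.677,P[:,1]-.1295)
    m=(r<.052)&(r>.012)&(P[:,2]>.035)&(P[:,2]<.075)
    A=np.c_[P[m,0]-.677,P[m,1]-.1295,(np.maximum(r[m],.022)-.022),np.ones(m.sum())]
    print(n,m.sum(),np.linalg.lstsq(A,P[m,2],rcond=None)[0])
E
```

```text
top tip [0.6734 0.2253 0.0695] w 0.026294642588726894 ball [0.6748 0.1314 0.0625]
scene tip [0.6776 0.2234 0.0695] w 0.028629403042027792 ball [0.6772 0.1287 0.0625]
top [array([0.7369, 0.2181, 0.045 ]), array([0.611 , 0.2106, 0.045 ])]
scene [array([0.6157, 0.2128, 0.045 ]), array([0.7362, 0.2144, 0.045 ])]
top 0.02 282 [ 0.7322 -0.0394  0.0201] [0.7946 0.0251 0.0676]
top 0.07 28 [ 0.7481 -0.0144  0.0768] [0.7682 0.003  0.1076]
top 0.11 83 [ 0.7505 -0.017   0.1104] [0.7749 0.0028 0.1514]
scene 0.02 591 [ 0.733  -0.0421  0.02  ] [0.7989 0.0245 0.0653]
scene 0.07 64 [ 0.7738 -0.0131  0.07  ] [0.7831 0.0012 0.1092]
scene 0.11 160 [ 0.7544 -0.0194  0.1101] [0.7794 0.0015 0.1503]
top 692 [ 0.0111 -0.0137  0.193   0.0543]
scene 1556 [-0.0022  0.0024  0.1847  0.0549]
```

Centred within about 1.5 mm, 11–13 mm past the outer lip, level within about 0.8°, with the scraper clear. I'll lower the last 4 mm, then make a final check.

```bash
python3 - <<'E'
from h import *
np.set_printoptions(precision=4,suppress=True)
s=sense();P=s["position"]
print(move_l((.6782,.0435,.100),None,feed=.01,until_force=5)); sleep(.8)
s=sense();print(s["time_s"],s["finger_gap"],s["wrist_force"],s["ft_torque"],s["position"],np.abs(s["qd"]).max(),s["tcp_rot"])
p,dd=camera("wrist"); cv2.imwrite("pics/w6.png",p[80:330,0:360,::-1])
p,dd=camera("scene"); cv2.imwrite("pics/s6.png",p[:,:,::-1])
E
```

```text
False
23.9833 0.009318734301994687 [ 0.1753 -0.0275 -1.6556] [-0.194   0.0144  0.0118] [0.6782 0.0435 0.1   ] 0.0021402956082923422 [[-0.      0.9999  0.0139]
 [-0.      0.0139 -0.9999]
 [-1.     -0.      0.    ]]
```

View pics/w6.png

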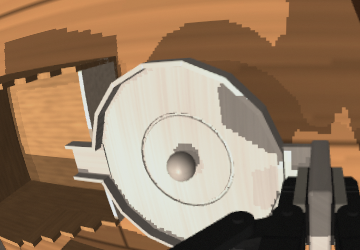

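View pics/s6.png

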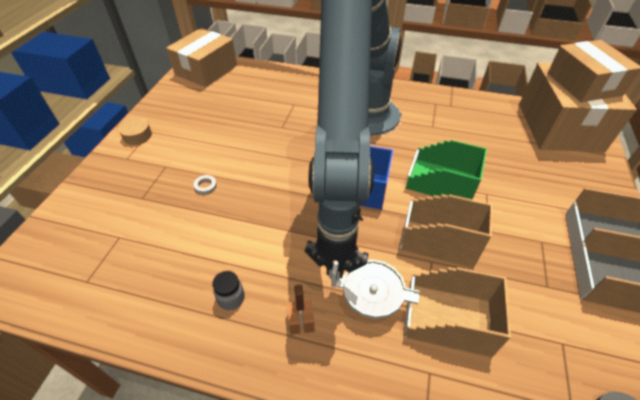

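The ball is at the ring centre (181,166 in the crop). The spout tip (412,297 in the scene view) is just past the middle of the lip, and the jar, race and scraper haven't moved. I'll hand in the job.

```bash
python3 - <<'E'
from rig import *
finish_job()
E
```

```text
the job is handed in; nothing more can be done
```

I gripped the dish by its lug and lifted it about 116 mm straight up. I then turned it about 92° while moving it to the wide cardboard bin, advanced the spout over the lip and lowered it. The job was handed in at about 24 s of the 54 s limit, with the dish still held at 90 N.

**Spout position:** the last pictures I measured were taken 4 mm above the final pose. They put the tip 11–13 mm past the lip's outer face and within about 1.5 mm of its middle. After lowering, the tip floor should be about 13.5 mm above the lip and its underside about 10 mm above; I worked this out from the TCP height and did not measure it again.

**Direction:** the spout is about square to the lip, with an uncertainty of roughly 0.5°.

**Ball and contact:** the ball was at the ring's centre in the last picture. The wrist force was only the dish's weight, so nothing was touching. The race, jar and scraper block looked unmoved.

**Disagreements:** the top and scene cameras differed by about 1° on the bin's yaw and 2–4 mm in x. I compared the dish and bin within each view to cancel this. The top camera's noisier depth suggested a dish tilt of up to about 1°, while the scene camera's fit gave about 0.2°.

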